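# Index the specimen table of the macroscope to the copper specimen

### The job

Bring the copper-faced specimen under the macroscope's objective: press the red index plunger fully in with the fingertips, keep it in while you swing the index arm so that the table turns by one hole, towards the side that brings the copper specimen under the lens, then let the plunger spring all the way up in that hole and take the hand away. Only press on top of the plunger, never pinch it; do not turn past that hole, do not touch or lift any of the polished specimens, and leave the other things on the bench where they are.

Things in the scene. Friction and masses are not known exactly. Their poses are not given: they have to be found in the camera images.
- stand: Video macroscope: white base plate 330 mm square, and a fixed round index plate (248 mm across, top 70 mm above the bench) with eight holes, one every 45 degrees, 112 mm from its centre. Fixed. Origin: on the axis of the rotary table, at bench level; z up. At the start the index arm with the red plunger head points along -x of this frame (roughly to the robot).
- table_axis (a point): Centre of the top face of the rotary specimen table (aluminium disc, 200 mm across), on its axis, 84 mm above the bench. It has eight nests, one every 45 degrees, 72 mm from the axis, each of three dowel pins (8 mm high) round a 30 mm specimen.
- objective_axis (a point): Point on the vertical optical axis, 72 mm from the table axis, at the height of the polished faces (104 mm above the bench), at +45 degrees from the stand's +x. The lens ends 185 mm above the bench, the tube is 52 mm across; the column (32 mm across, 410 mm high) stands farther out on the same ray, 208 mm from the table axis.
- turntable (a joint): Angle of the rotary table with its index arm, rad, positive counter-clockwise seen from above, about 0 at the start (locked in its first hole). One hole is 0.785 rad. Turns lightly (0.12 N m of bearing friction, no spring) once the pin is out of the hole; the pin has about 0.011 rad of play either way in a hole.
- plunger (a joint): How far the index plunger is pressed down, m: 0 = up, pin in a hole, table locked; 0.012 = bottom stop. Spring: 5 N at 0, 10 N at the bottom. The pin rises through the hole from below (brass tip shows 2 mm) and leaves it 8 mm down. Let go within 3 mm of a hole it centres itself and springs fully up; let go between holes it stays about 8 mm down, rubbing under the plate.
- plunger_head (a point): Centre of the flat top of the red mushroom-shaped plunger head (34 mm across, 11 mm thick), 112 mm above the bench when up. It rides on the index arm, 147 mm from the table axis, and turns with the table. Nothing stands around it; below it is a dark block 36 mm wide whose top is 88 mm above the bench. Friction on the head carries the arm round when pushed sideways.
- spec_copper: The wanted specimen: black resin puck, 30 mm across, 20 mm high, with a 22 mm copper-coloured polished face on top. Loose in a nest next to the one under the objective, on either side of it. Origin: centre of its underside, 84 mm above the bench.
- spec_steel: Bystander: the same black puck with a steel-grey face, in the nest on the other side of the objective. Origin: centre of its underside.
- spec_alu: Bystander: white puck (30 mm across, 20 mm high) with a light metal face, under the objective at the start. Origin: centre of its underside.
- spec_green: Bystander: green puck of the same size in another nest. Origin: centre of its underside.
- spec_blue: Bystander: blue puck of the same size in another nest. Origin: centre of its underside.
- wash_bottle: Bystander: white bottle with a blue cap, 64 mm across, 170 mm high, loose on the bench to the robot's left. Origin: centre of its underside.
- mouse: Bystander: black computer mouse, 100 x 60 x 30 mm, on the bench to the left. Origin: centre of its underside.
- sample_jar: Bystander: amber jar with a steel lid, 60 mm across, 60 mm high, on the bench to the right. Origin: centre of its underside.
- pen: Bystander: steel pen, 120 mm long, 8 mm thick, lying on a paper report to the right. Origin: centre of its underside.

How it is judged (in metres and radians):
On the way, in this order (a step that is already met when the one before it is completed fails the run):
1. the plunger is pressed in, clear of its hole, while the table still stands at its first hole (value of joint plunger above 0.008 m and value of joint turntable between -0.06 and 0.06 rad), for 0.1 s.
2. with the plunger in, the table is turned away from the first hole (value of joint plunger above 0.006 m and (value of joint turntable above 0.25 rad or value of joint turntable below -0.25 rad)), for 0.05 s.
At the end, for the whole second after the job is handed in: The copper specimen stands within 4 mm of the optical axis of the objective, the table is at rest one hole (0.785 rad, within 0.025) from where it started, the plunger has sprung up to within 1.5 mm of its top, and all five specimens stand upright in their nests (horizontal distance between spec_copper and objective_axis below 0.004 m and value of joint plunger below 0.0015 m and (value of joint turntable between 0.76 and 0.81 rad or value of joint turntable between -0.81 and -0.76 rad) and velocity of joint turntable between -0.03 and 0.03 rad/s and height (world z) of spec_copper between 0.081 and 0.087 m and angle between each of spec_copper, spec_steel, spec_alu, spec_green, spec_blue's own z axis and vertical below 0.08 rad and height (world z) of spec_steel between 0.081 and 0.087 m and height (world z) of spec_alu between 0.081 and 0.087 m and height (world z) of spec_green between 0.081 and 0.087 m and height (world z) of spec_blue between 0.081 and 0.087 m); the robot touches nothing.
It fails at once if a specimen is touched by the robot (contact force between any of spec_copper, spec_steel, spec_alu, spec_green, spec_blue and the fingers above 0.5 N or contact force between any of spec_copper, spec_steel, spec_alu, spec_green, spec_blue and the arm above 0.5 N).
It fails at once if a specimen is lifted out of its nest (more than 8 mm) (height (world z) of any of spec_copper, spec_steel, spec_alu, spec_green, spec_blue above 0.092 m).
It fails at once if the plunger head is pinched between the fingers (contact force between the fingers and plunger above 1 N and z of the grasp point in the frame of plunger_head below 0.002 m and horizontal distance between the grasp point and plunger_head below 0.012 m).
It fails at once if the table is turned past the next hole (more than 1.1 rad) (value of joint turntable above 1.1 rad or value of joint turntable below -1.1 rad).
It fails at once if a bystander on the bench is moved by more than 20 mm (distance of any of wash_bottle, mouse, sample_jar, pen from where it was at the start of the episode above 0.02 m).
It also fails if it takes over 35 s, if anything falls off the work surface, if the arm or the gripper's body presses on something with over 40 N, if the wrist force passes 120 N, or if a joint passes its speed limit or range.

### The arm

A 6-joint arm with a two-finger parallel gripper is mounted at the origin on the work surface. World frame = base frame: x ahead of the robot, y to its left, z up, the work surface at z = 0. Lengths are in mm, angles in degrees, forces in N, time in s.
With the tool pointing down it reaches from about 350 to 850 mm from the base axis. Payload 8.1 kg.
Tool frame: the origin (TCP) lies midway between the tips of the shut fingers; the grasp point (between the pads) lies 19 mm behind it; y points along the fingers, x is the direction in which the jaws open and shut, and the axes are right-handed (so a half turn about y gives the same grasp; the last joint's range is limited). The gripper opens to 85 mm and grips with 20 to 120 N. Pads are 22 mm wide; open, the fingers measure 114 mm over their backs; the gripper's body (76 mm by 85 mm) begins 54 mm behind the grasp point. The pads swing forward as they close: fully open they stand 13 mm farther back than shut.
Start: joints at [-74.164, 7.471, 85.268, -0, 87.261, -4.893], TCP at [212.395, -561.154, 231.292] pointing down, gripper open.
Joint ranges: [-169.43, 169.43], [-51.17, 129.36], [1.28, 143.12], [-76.62, 256.62], [0, 156.53], [-152.29, 152.29]. Speed limits (degrees/s): [136.94, 136.94, 159.86, 180, 180, 180].

### API

Orientations are given as [roll, pitch, yaw] about the fixed x, y, z axes, in that order (R = Rz(yaw) Ry(pitch) Rx(roll)).
In Python, from bench import r gives the robot as it stands.
- The arm moves only by the tool move_arm, never from a script. Its arguments are lists of equal length, an entry for each row: "linear": the shift along the tool's x, y, z normalised to -1 to 1, where 1 is 300 mm, a list of three; "twist": the turn, a rotation vector about the tool's x, y, z normalised to -1 to 1, where 1 is pi/2 rad, a list of three; "hand": the opening, from -1 (shut) to 1 (fully open). A call has 1 to 12 rows; each row is the pose to reach, as a shift and turn from the pose measured when the call began, along the tool's axes at that moment; what a row does not reach only later rows make up. A row lasts 1/12 s, in which the tool goes at most 41.7 mm and 7.16 degrees, less where a joint would pass 70% of its speed; a pose out of reach is approached as far as the arm can. A call with a number of a shift or a turn outside -1 to 1 is refused whole. A call with a gripper value outside its range is refused whole. The fingers move at their own pace and stop on an object; "force" is the grip in N (left out, the last holds). Time passes only in rows, so rows that repeat a pose let the fingers close. It gives the time, the measured TCP pose, the force and the opening at its end, in the units of the state.
- r.sense(): the state, without advancing time (a new reading comes with each control period).
- r.snapshot(name): name is "scene" or "top" or "wrist"; returns a dict with "frame" (384x512x3 uint8, red, green, blue), "range_z" (384x512 float32, mm along the optical axis (not along the pixel's ray), 0 where there is no reading), "intrinsics" (3x3 intrinsics, pixels), "R" (3x3) and "t" (3): a world point X has camera coordinates R X + t; the wrist camera has in their place "hand_eye" (4x4, takes a point from camera to tool coordinates, whose origin is the TCP and whose axes are the tool frame's). Camera axes: x right, y down, z forward; pixel columns grow to the right and rows downward; lengths in mm; the calibration is good to about 2 mm. A picture is of the moment at which its call begins: read the wrist's pose just before it.
- r.hand_in(): hands the job in, once; it reports no verdict.
The state is a dict: "time": time; "joint_pos": joint angles; "qd": joint speeds; "joint_efforts": joint torques, N m; "tool_pos": TCP position; "tcp_rot": TCP orientation; "ft_force": force on the tool from outside, world axes, zero at the start; "wrist_torque": the same for the moment, N m; "finger_gap": finger opening in mm.
Only numpy, scipy, OpenCV 4.12 (cv2) and the standard library are available. Lean on these libraries where they do the work, as an engineer would, in place of code of your own. Each camera call takes 0.05 s, during which the arm holds its last target. There are 200 camera calls.

## Working session

There is one attempt and no reset: what is moved stays moved. The work goes in short steps, Python scripts to look and compute and a tool call to move; the robot and the scene stay as the last step left them, time stands still between calls to the robot, and variables do not carry over. Pictures are saved under pics/ and viewed, on a budget of 10 in all, crops included, one or two more only if the job needs it, and the job is handed in when it is done.

Besides the shell and the picture viewer there is one more tool, called after "Emit:" as a command line: name --argument value ..., lists and objects as JSON in quotes. move_arm: Moves the arm, as the interface text tells. Scaled input: -1 to 1 covers 300 mm each way for a shift and pi/2 rad each way for a turn. Its arguments: {"type":"object","properties":{"linear":{"type":"array","items":{"type":"array","items":{"type":"number","minimum":-1,"maximum":1}}},"twist":{"type":"array","items":{"type":"array","items":{"type":"number","minimum":-1,"maximum":1}}},"hand":{"type":"array","items":{"type":"number"}},"force":{"type":"number"}},"required":["linear","twist","hand"]}

```bash
ls; mkdir -p pics
python3 - <<'E'
from bench import r
import cv2,numpy as np
print(r.sense())
for n in("top","scene"):
    s=r.snapshot(n); np.savez(n+".npz",**s)
    cv2.imwrite(f"pics/{n}0.png",s["frame"][:,:,::-1]); print(n,s["intrinsics"],s["R"],s["t"])
E
```

```text
pics
{'time': 0.0, 'joint_pos': array([-7.41637299e+01,  7.51633145e+00,  8.53304590e+01,  5.48210549e-04,
        8.72616785e+01, -4.89259575e+00]), 'qd': array([ 0.1109301 , -0.02955957,  0.08456992, -0.04063856, -0.09843738,
       -0.04888789]), 'joint_efforts': array([ 8.79366962e-04, -5.69396281e+01, -5.00546765e+01, -3.58782481e-04,
        1.47577445e-02, -4.00031837e-06]), 'tool_pos': array([ 212.24282989, -560.60737878,  230.22037769]), 'tcp_rot': array([-89.99020333,   0.10802706, -69.27115159]), 'ft_force': array([-0.98570374, -0.01849972,  0.37486281]), 'wrist_torque': array([ 0.02855123, -0.00110121,  0.02824991]), 'finger_gap': 84.94920341619914}
top [[404.43454803   0.         259.36122919]
 [  0.         404.43454803 195.93630071]
 [  0.           0.           1.        ]] [[ 0.07078342 -0.99748925  0.00221579]
 [-0.97015515 -0.06935989 -0.23235359]
 [ 0.2319239   0.01429712 -0.97262886]] [  -6.20744471  521.6761892  1095.70027922]
scene [[454.24658147   0.         261.02372959]
 [  0.         454.24658147 186.61181321]
 [  0.           0.           1.        ]] [[ 0.80250759  0.59663936  0.00174585]
 [ 0.46273199 -0.62054347 -0.63309155]
 [-0.37664396  0.50886863 -0.77407496]] [-411.20594937 -157.2243056  1510.35411556]
```

View pics/top0.png

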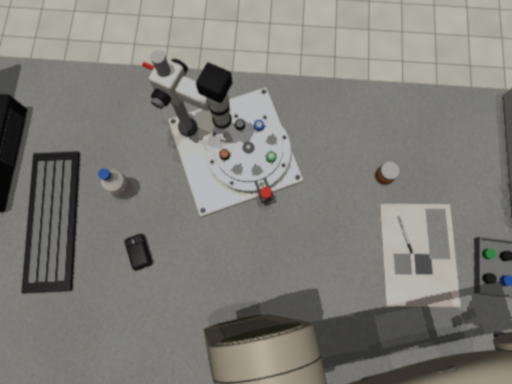

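View pics/scene0.png

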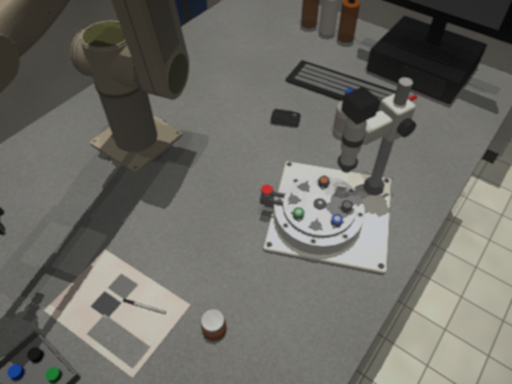

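The top view shows the red head at about (265,193), copper at (225,154), green at (271,156), blue at (259,125), steel at (240,125) and the table centre near (248,148). The scene view agrees, with the head at (267,190). The copper is on the counter-clockwise side of the objective, so the table must turn clockwise (negative).

```bash
cat > h.py <<'E'
import cv2,numpy as np
from scipy.optimize import least_squares
def ray(s,uv,z):
    K,R,t=s["intrinsics"],s["R"],s["t"]
    d=R.T@np.linalg.solve(K,[uv[0],uv[1],1.]); c=-R.T@t
    return (c+d*(z-c[2])/d[2])[:2]
def blob(s,lo,hi,win):
    hsv=cv2.cvtColor(s["frame"],cv2.COLOR_RGB2HSV); m=cv2.inRange(hsv,lo,hi)
    w=np.zeros_like(m); u0,v0,u1,v1=win; w[v0:v1,u0:u1]=1; m*=w
    n,_,st,c=cv2.connectedComponentsWithStats(m)
    i=1+np.argmax(st[1:,4]); return c[i],st[i]
E
python3 - <<'E'
from h import *
W={"top":(195,110,300,210),"scene":(255,165,370,240)}
C={"red":((0,170,90),(6,255,255)),"cop":((4,60,60),(16,200,255)),"green":((45,80,40),(85,255,255)),"blue":((100,100,50),(130,255,255))}
P={}
for n in W:
    s=dict(np.load(n+".npz")); hsv=cv2.cvtColor(s["frame"],cv2.COLOR_RGB2HSV)
    for k in C:
        try:
            c,st=blob(s,*C[k],W[n]); p=ray(s,c,110 if k=="red" else 104); P[n,k]=p
            u,v=c.round().astype(int); print(n,k,c.round(1),st,p.round(1),hsv[v,u],s["range_z"][v,u])
        except Exception as e: print(n,k,e)
    A={"red":(147,180),"cop":(72,90),"green":(72,225),"blue":(72,315)}
    f=lambda x:np.concatenate([x[:2]+A[k][0]*np.array([np.cos(x[2]+np.radians(A[k][1])),np.sin(x[2]+np.radians(A[k][1]))])-P[n,k] for k in C])
    q=least_squares(f,[600,50,.35]); print(n,q.x[:2].round(1),np.degrees(q.x[2]).round(2),q.fun.round(1))
E
```

```text
top red [265.6 192.8] [260 187  12  12  94] [519.3  13.6] [  1 181 179] 1106.2318
top cop [224.  153.6] [220 150   9   8  61] [626.2 138.7] [ 11 143 157] 1144.7982
top green [270.9 157.5] [267 152   9  10  34] [623.9   5.8] [ 61  47 148] 1138.37
top blue [258.8 126.1] [254 121  10   9  41] [716.   46.5] [112  47 156] 1163.3209
top [652.3  72.4] 23.13 [-2.3  1.1 -2.3 -0.   1.5 -0.2  3.  -0.9]
scene red [266.6 189.2] [262 185  10   9  67] [521.9  12.1] [  1 192 187] 1231.1609
scene cop [323.5 179.9] [320 177   8   7  50] [626.4 137.8] [ 10 143 157] 1266.0035
scene green [297.9 213.4] [293 208  11   9  37] [ 6.33e+02 -4.00e-01] [ 56  35 153] 1190.0774
scene blue [336.2 219.5] [332 214  10  10  46] [723.6  42.5] [112  57 161] 1176.4457
scene [656.9  69.6] 23.63 [ 0.3 -1.5  1.7 -2.3 -2.4  2.9  0.3  0.8]
```

Emit:
move_arm --linear '[[-0.12,0,0.14],[-0.24,0,0.28],[-0.36,0,0.41],[-0.48,0,0.55],[-0.6,0,0.69],[-0.71,0,0.82],[-0.8,0,0.92],[-0.85,0,0.98],[-0.85,0,0.98],[-0.85,0,0.98]]' --twist '[[0,0,0],[0,0,0],[0,0,0],[0,0,0],[0,0,0],[0,0,0],[0,0,0],[0,0,0],[0,0,0],[0,0,0]]' --hand '[-1,-1,-1,-1,-1,-1,-1,-1,-1,-1]'

```text
time: 0.93
tool_pos: [398.4, -213.7, 230.6]
tcp_rot: [-89.9, 0.2, -69.1]
ft_force: [-0.1, -0.4, 0.2]
finger_gap: -0.2
```

Emit:
move_arm --linear '[[-0.1,0,0.12],[-0.2,0,0.24],[-0.3,0.05,0.36],[-0.4,0.1,0.48],[-0.5,0.16,0.58],[-0.559,0.22,0.649],[-0.559,0.267,0.649],[-0.559,0.267,0.649],[-0.559,0.267,0.649],[-0.559,0.267,0.649]]' --twist '[[0,0,0],[0,0,0],[0,0,0],[0,0,0],[0,0,0],[0,0,0],[0,0,0],[0,0,0],[0,0,0],[0,0,0]]' --hand '[-1,-1,-1,-1,-1,-1,-1,-1,-1,-1]'

```text
time: 1.77
tool_pos: [520.3, 12.3, 151.4]
tcp_rot: [-90.0, 0.2, -69.1]
ft_force: [-0.6, 0.4, 0.2]
finger_gap: 0.6
```

Run:
```python
from bench import r
import cv2,numpy as np
s0=r.sense(); print(s0["tool_pos"],s0["joint_pos"].round(1))
s=r.snapshot("wrist"); cv2.imwrite("pics/w1.png",s["frame"][:,:,::-1])
from scipy.spatial.transform import Rotation as R
from h import *
T=np.eye(4);T[:3,:3]=R.from_euler("xyz",s0["tcp_rot"],degrees=True).as_matrix();T[:3,3]=s0["tool_pos"]
M=np.linalg.inv(T@s["hand_eye"]); s["R"],s["t"]=M[:3,:3],M[:3,3]
np.savez("w1.npz",**s)
c,st=blob(s,(0,150,60),(6,255,255),(0,0,512,384)); print(c,st,ray(s,c,112))
# head top pixels by range
u,v=np.meshgrid(np.arange(512),np.arange(384)); 
m=cv2.inRange(cv2.cvtColor(s["frame"],cv2.COLOR_RGB2HSV),(0,150,60),(6,255,255))>0
z=s["range_z"]; P=np.stack([u,v,np.ones_like(u)],-1)[m&(z>0)]@np.linalg.inv(s["intrinsics"]).T*z[m&(z>0)][:,None]
X=(P-s["t"])@s["R"]; print(np.percentile(X,[2,50,98],axis=0)); 
t=X[X[:,2]>109]; print(len(t), (t.min(0)+t.max(0))/2,np.ptp(t,axis=0))
```

```text
[520.29550215  12.33527119 151.35205169] [ -4.4  -1.8 103.4   0.2  78.5  64.6]
[257.3240612 210.3310153] [231 188  45  39 719] [524.12549809  10.84173371]
[[5.11868558e+02 1.03436087e-01 1.09339789e+02]
 [5.24034419e+02 1.14977570e+01 1.11247666e+02]
 [5.36908069e+02 2.58303610e+01 1.12531233e+02]]
774 [523.28842416  13.52158094 111.09992291] [30.02492911 29.30558168  3.98018946]
```

View pics/w1.png

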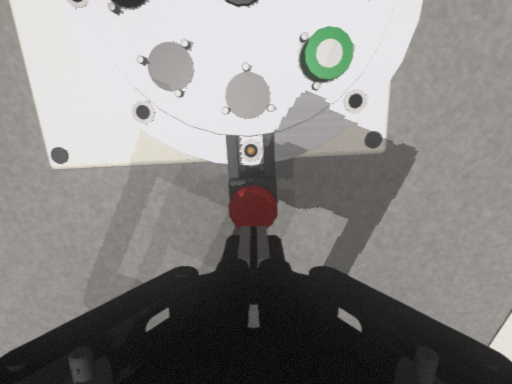

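The wrist view shows the red head at (254,210), directly in front of the shut fingertips. The brass pin is at (250,150) and the green puck at (329,53). Next I press down.

Emit:
move_arm --linear '[[0,0.06,0.006],[0,0.11,0.006],[0,0.125,0.006],[0,0.135,0.006],[0,0.145,0.006],[0,0.155,0.006],[0,0.165,0.006],[0,0.17,0.006],[0,0.17,0.006],[0,0.17,0.006]]' --twist '[[0,0,0],[0,0,0],[0,0,0],[0,0,0],[0,0,0],[0,0,0],[0,0,0],[0,0,0],[0,0,0],[0,0,0]]' --hand '[-1,-1,-1,-1,-1,-1,-1,-1,-1,-1]'

```text
time: 2.65
tool_pos: [523.2, 11.9, 103.0]
tcp_rot: [-89.8, 0.1, -69.2]
ft_force: [-6.0, -1.2, 7.4]
finger_gap: 0.3
```

Emit:
move_arm --linear '[[0,0.01,-0.002],[0,0.02,-0.004],[0,0.025,-0.004],[0,0.025,-0.004],[0,0.025,-0.004]]' --twist '[[0,0,0],[0,0,0],[0,0,0],[0,0,0],[0,0,0]]' --hand '[-1,-1,-1,-1,-1]'

```text
time: 3.07
tool_pos: [524.1, 10.2, 99.8]
tcp_rot: [-89.6, -0.1, -69.2]
ft_force: [-10.4, -4.1, 20.9]
finger_gap: -0.0
```

```bash
cat >> h.py <<'E'
def wrist(name):
    from bench import r
    from scipy.spatial.transform import Rotation as R
    s0=r.sense(); s=r.snapshot("wrist"); cv2.imwrite(f"pics/{name}.png",s["frame"][:,:,::-1])
    T=np.eye(4);T[:3,:3]=R.from_euler("xyz",s0["tcp_rot"],degrees=True).as_matrix();T[:3,3]=s0["tool_pos"]
    M=np.linalg.inv(T@s["hand_eye"]); s["R"],s["t"]=M[:3,:3],M[:3,3]
    print(s0["time"],s0["tool_pos"].round(1),s0["tcp_rot"].round(1),s0["ft_force"].round(1)); return s
def head(s):
    v,u=np.nonzero((cv2.inRange(cv2.cvtColor(s["frame"],cv2.COLOR_RGB2HSV),(0,150,40),(6,255,255))>0)&(s["range_z"]>0))
    z=s["range_z"][v,u]; P=np.stack([u,v,np.ones_like(u)],-1)@np.linalg.inv(s["intrinsics"]).T*z[:,None]
    X=(P-s["t"])@s["R"]; print("head",len(X),np.percentile(X,[2,50,90,98],axis=0).round(1).tolist())
E
python3 -c "
from h import *
head(wrist('w2'))"
```

```text
3.0667 [524.1  10.2  99.8] [-89.6  -0.1 -69.2] [-10.4  -4.1  20.9]
head 536 [[517.6, 0.4, 96.1], [534.0, 15.3, 99.0], [538.1, 24.4, 99.8], [539.2, 25.9, 100.3]]
```

```bash
cat >> h.py <<'E'
def arc(angles,press,p=None):
    from bench import r
    s=r.sense(); p=s["tool_pos"]; y=np.radians(s["tcp_rot"][2])
    c=np.array([655,71]); d=p[:2]-c; th0=np.arctan2(d[1],d[0]); print(p,np.hypot(*d),np.degrees(th0)%360)
    for a in angles:
        t=th0-np.radians(a); q=c+np.hypot(*d)*np.array([np.cos(t),np.sin(t)])-p[:2]
        print(a,(np.array([np.cos(y)*q[0]+np.sin(y)*q[1],press,-np.sin(y)*q[0]+np.cos(y)*q[1]])/300).round(3).tolist(),round(a/90,3))
E
python3 -c "
from h import *
arc([1,3,6,9.5,13,16.5,20,23.5,27,30,32,32],4)"
```

```text
[524.12638438  10.18493638  99.75266428] 144.31346169902346 204.92360708753202
1 [-0.008, 0.013, -0.001] 0.011
3 [-0.025, 0.013, -0.001] 0.033
6 [-0.05, 0.013, -0.001] 0.067
9.5 [-0.08, 0.013, 0.001] 0.106
13 [-0.109, 0.013, 0.005] 0.144
16.5 [-0.138, 0.013, 0.01] 0.183
20 [-0.166, 0.013, 0.017] 0.222
23.5 [-0.194, 0.013, 0.026] 0.261
27 [-0.222, 0.013, 0.037] 0.3
30 [-0.245, 0.013, 0.047] 0.333
32 [-0.259, 0.013, 0.055] 0.356
32 [-0.259, 0.013, 0.055] 0.356
```

Emit:
move_arm --linear '[[-0.008,0.013,-0.001],[-0.025,0.013,-0.001],[-0.05,0.013,-0.001],[-0.08,0.013,0.001],[-0.109,0.013,0.005],[-0.138,0.013,0.01],[-0.166,0.013,0.017],[-0.194,0.013,0.026],[-0.222,0.013,0.037],[-0.245,0.013,0.047],[-0.259,0.013,0.055],[-0.259,0.013,0.055]]' --twist '[[0,0.011,0],[0,0.033,0],[0,0.067,0],[0,0.106,0],[0,0.144,0],[0,0.183,0],[0,0.222,0],[0,0.261,0],[0,0.3,0],[0,0.333,0],[0,0.356,0],[0,0.356,0]]' --hand '[-1,-1,-1,-1,-1,-1,-1,-1,-1,-1,-1,-1]'

```text
time: 4.12
tool_pos: [512.5, 90.2, 99.7]
tcp_rot: [-89.5, 0.2, -101.3]
ft_force: [-16.3, 2.8, 27.6]
finger_gap: -0.1
```

Run:
```python
from h import *
s=wrist('w3'); head(s); arc([2,4,6,8,10,12],4)
from bench import r
t=r.snapshot("top"); c,st=blob(t,(0,140,60),(6,255,255),(195,110,300,210)); p=ray(t,c,98); print(c,st,p,np.degrees(np.arctan2(p[1]-71,p[0]-655))%360)
c,st=blob(t,(4,60,60),(16,200,255),(195,110,300,210)); p=ray(t,c,104);print(c,st,p,np.degrees(np.arctan2(p[1]-71,p[0]-655))%360)
cv2.imwrite("pics/t3.png",cv2.resize(t["frame"][90:220,180:310,::-1],None,fx=4,fy=4)); w=cv2.imread("pics/w3.png"); cv2.imwrite("pics/c3.png",np.hstack([cv2.resize(w,(400,300)),cv2.resize(t["frame"][90:220,180:310,::-1],(300,300))]))
```

```text
4.1167 [512.5  90.2  99.7] [ -89.5    0.2 -101.3] [-16.3   2.8  27.6]
head 287 [[513.2, 76.0, 95.1], [521.9, 82.8, 98.6], [525.2, 89.2, 99.7], [526.3, 94.8, 100.2]]
[512.49241652  89.84241249  99.72383912] 143.7478620933781 172.4680171952731
2 [-0.017, 0.013, -0.001] 0.022
4 [-0.033, 0.013, -0.001] 0.044
6 [-0.05, 0.013, -0.001] 0.067
8 [-0.067, 0.013, 0.0] 0.089
10 [-0.084, 0.013, 0.002] 0.111
12 [-0.1, 0.013, 0.004] 0.133
[236.52173913 198.7826087 ] [232 197  10   4  23] [499.51802237  92.71155036] 172.05060358715107Traceback (most recent call last):
  File "<stdin>", line 5, in <module>
  File "h.py", line 11, in blob
    i=1+np.argmax(st[1:,4]); return c[i],st[i]
        ~~~~~~~~~^^^^^^^^^^
    return _wrapfunc(a, 'argmax', axis=axis, out=out, **kwds)
    return bound(*args, **kwds)
ValueError: attempt to get argmax of an empty sequence
```

Run:
```python
from h import *
def g(s):
    c,st=blob(s,(45,80,30),(85,255,255),(0,0,512,384)); x,y,w,h=st[:4]; c=(x+w/2-.5,y+h/2-.5); p=ray(s,c,104); d=p-[655,71]
    print("green",st,p.round(1),np.hypot(*d).round(1),(np.degrees(np.arctan2(d[1],d[0]))%360).round(2))
g(dict(np.load("w1.npz"))); s=wrist("w3b"); np.savez("w3.npz",**s); g(s)
```

```text
green [ 304   27   49   52 1299] [630.4   6.4] 69.1 249.12
4.2167 [512.5  89.7  99.7] [ -89.5    0.2 -101.2] [-16.6   2.8  26.1]
green [ 316    4   67   74 2595] [599.8  29.6] 69.0 216.88
```

View pics/w3b.png

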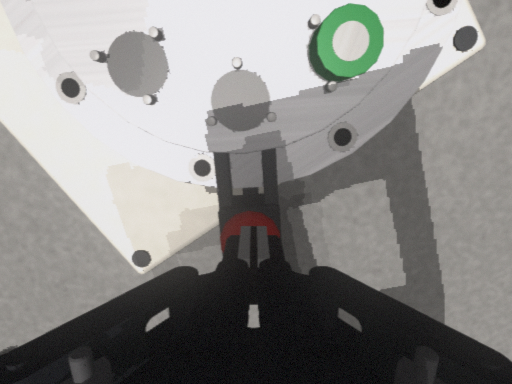

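The wrist view shows the red head at (250,235), still under the fingertips. The next hole is at (202,168), and the green puck's angle says the table has turned about 32.2°. About 12.8° remains.

Emit:
move_arm --linear '[[-0.012,0.013,-0.001],[-0.033,0.013,-0.001],[-0.055,0.013,-0.001],[-0.075,0.013,0.001],[-0.092,0.013,0.003],[-0.102,0.013,0.004],[-0.106,0.013,0.005],[-0.106,0.013,0.005],[-0.106,0.013,0.005]]' --twist '[[0,0.016,0],[0,0.044,0],[0,0.073,0],[0,0.1,0],[0,0.122,0],[0,0.136,0],[0,0.141,0],[0,0.141,0],[0,0.141,0]]' --hand '[-1,-1,-1,-1,-1,-1,-1,-1,-1]'

```text
time: 5.02
tool_pos: [521.1, 122.0, 99.8]
tcp_rot: [-89.5, 0.5, -113.9]
ft_force: [-13.0, 4.0, 21.8]
finger_gap: -0.1
```

```bash
cat >> h.py <<'E'
def g(s):
    c,st=blob(s,(45,80,30),(85,255,255),(0,0,512,384)); x,y,w,h=st[:4]; c=(x+w/2-.5,y+h/2-.5); p=ray(s,c,104); d=p-[655,71]
    print("green",st,p.round(1),np.hypot(*d).round(1),(np.degrees(np.arctan2(d[1],d[0]))%360).round(2))
E
python3 - <<'E'
from h import *
s=wrist("w4"); np.savez("w4.npz",**s); g(s); arc([-1,1],4)
d=dict(np.load("w3.npz"))
for c in((202,168),(343,137)):
    p=ray(d,c,70)-[655,71]; print("hole",np.hypot(*p),np.degrees(np.arctan2(p[1],p[0]))%360)
E
```

```text
5.0167 [521.1 122.   99.8] [ -89.5    0.5 -113.9] [-13.    4.   21.8]
green [ 319    8   67   73 2549] [591.3  43.4] 69.4 203.41
[521.12107788 122.05106339  99.80796597] 143.28215820929 159.12701874266227
-1 [0.008, 0.013, 0.001] -0.011
1 [-0.008, 0.013, -0.0] 0.011
hole 111.32794258664836 157.72418216811664
hole 110.13107668629152 203.4027501254932
```

View pics/w4.png

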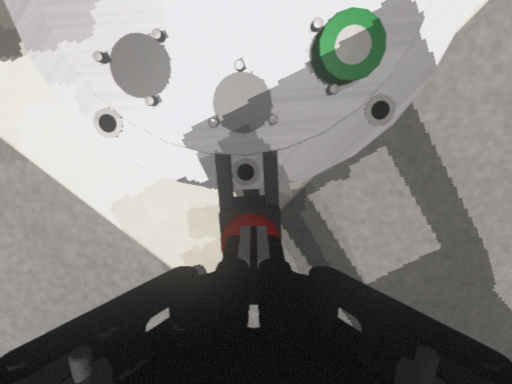

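The wrist view shows the target hole at (246,172), centred between the arm's rails at about (224..270). Green reads 45.7°, within the 1.5° that self-centres. I'll correct back about 0.5° and lift slowly.

Emit:
move_arm --linear '[[0.004,0.005,0],[0.004,-0.003,0],[0.004,-0.01,0],[0.004,-0.018,0],[0.004,-0.026,0],[0.004,-0.034,0],[0.004,-0.042,0],[0.004,-0.05,0],[0.004,-0.08,0],[0.004,-0.15,0],[0.004,-0.18,0],[0.004,-0.18,0]]' --twist '[[0,0,0],[0,0,0],[0,0,0],[0,0,0],[0,0,0],[0,0,0],[0,0,0],[0,0,0],[0,0,0],[0,0,0],[0,0,0],[0,0,0]]' --hand '[-1,-1,-1,-1,-1,-1,-1,-1,-1,-1,-1,-1]'

```text
time: 6.07
tool_pos: [522.0, 120.8, 157.1]
tcp_rot: [-89.3, 0.6, -113.9]
ft_force: [-0.5, 0.5, 1.6]
finger_gap: -0.2
```

Run:
```python
from h import *
s=wrist("w5"); g(s); head(s)
```

```text
6.0667 [522.  120.8 157.1] [ -89.3    0.6 -113.9] [-0.5  0.5  1.6]
green [ 298   42   46   50 1112] [591.5  43.9] 69.1 203.09
head 352 [[510.2, 109.4, 109.9], [518.3, 130.7, 111.3], [524.1, 137.2, 112.1], [525.9, 138.4, 112.5]]
```

View pics/w5.png

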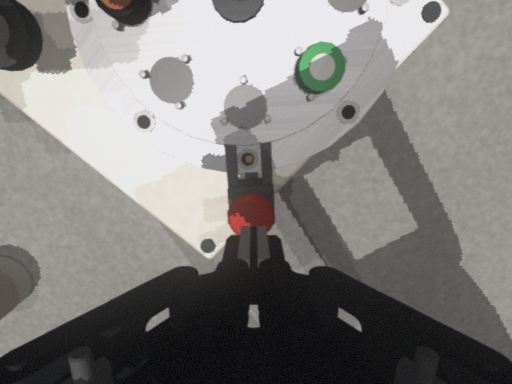

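The wrist view shows the brass pin tip back in the hole at (249,158) and the head top at 112 mm, so the plunger is fully up. I'll withdraw and check from the fixed cameras.

Emit:
move_arm --linear '[[0,-0.1,0],[0.05,-0.2,0],[0.15,-0.25,-0.05],[0.25,-0.3,-0.1],[0.35,-0.3,-0.15],[0.45,-0.3,-0.2],[0.5,-0.3,-0.2],[0.5,-0.3,-0.2],[0.5,-0.3,-0.2],[0.5,-0.3,-0.2]]' --twist '[[0,0,0],[0,0,0],[0,0,0],[0,0,0],[0,0,0],[0,0,0],[0,0,0],[0,0,0],[0,0,0],[0,0,0]]' --hand '[-1,-1,-1,-1,-1,-1,-1,-1,-1,-1]'

```text
time: 6.95
tool_pos: [404.6, 7.8, 242.8]
tcp_rot: [-89.4, 0.6, -113.9]
ft_force: [0.1, 0.5, -0.4]
finger_gap: -0.0
```

Run:
```python
from h import *
from bench import r
o=[]
for n,w,z in(("top",(195,110,300,215),(80,210,170,320)),("scene",(240,150,370,250),(130,240,240,390))):
    s=r.snapshot(n); o.append(cv2.resize(s["frame"][z[0]:z[1],z[2]:z[3],::-1],(400,270 if n=="top" else 290)))
    try:
        c,st=blob(s,(0,140,60),(6,255,255),w); p=ray(s,c,110); d=p-[655,71]; print(n,c,p,np.hypot(*d),np.degrees(np.arctan2(d[1],d[0]))%360, s["range_z"][int(c[1]),int(c[0])])
    except Exception as e: print(e)
cv2.imwrite("pics/fin.png",np.vstack(o)); print(r.sense()["qd"].round(2))
```

```text
top [221.45454545 189.81818182] [519.03405506 135.24823097] 150.38142627185604 154.70777675084562 1109.9705
scene [288.43283582 164.47761194] [518.32898029 122.395153  ] 146.0151683270068 159.3912235932391 1290.0723
[ 0.23  0.14 -0.16 -0.11  0.14 -0.3 ]
```

View pics/fin.png

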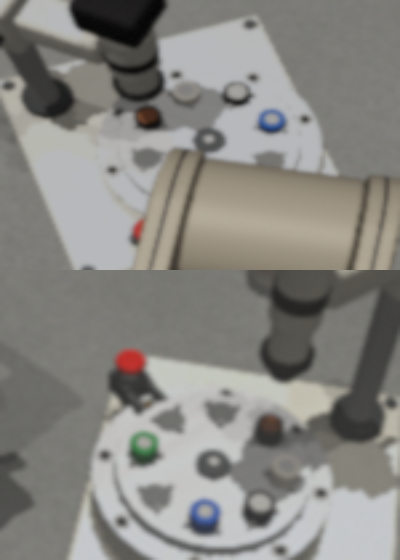

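The two crops (top, then scene) show copper beside the lens at (147,117), then white, steel and blue going clockwise, all upright. The red head is up. One numeric check on the copper, then I hand in.

Run:
```python
from h import *
from bench import r
for n,w in(("top",(215,125,240,150)),("scene",(305,160,345,200))):
    s=r.snapshot(n)
    try:
        c,st=blob(s,(3,60,40),(18,255,255),w); p=ray(s,c,104); d=p-[655,71]; print(n,c,st,p,np.hypot(*d),np.degrees(np.arctan2(d[1],d[0])))
    except Exception as e: print(n,e)
print("expected",655+72*np.cos(np.radians(68.4)),71+72*np.sin(np.radians(68.4)))
r.hand_in()
```

```text
top [224.69642857 135.39285714] [221 132   9   8  56] [680.838397   141.52231204] 75.1067191042928 69.87786651762575
scene [340.96969697 187.81818182] [338 185   7   6  33] [679.80106553 142.11811302] 75.31851599092074 70.77477103226597
expected 681.5049677932968 137.9439069839541
the job is handed in; nothing more can be done
```

The table is one hole clockwise from where it started, with the copper specimen at the lens position and the plunger sprung back up, and I have handed the job in. I pressed the red plunger to its bottom stop with the shut fingertips, swung the index arm round, lifted slowly and took the hand away. It took about 7 s.

**Final checks**
- **Plunger:** the head top measured 112 mm, so it is fully up, and the brass tip shows in the new hole.
- **Table angle:** the green puck's angle turned by about 46°, against the nominal 45°. The head seen from the scene camera gives about 44.5°. The top camera's head angle read 154.7° against 158.4° expected, but the arm partly hid the head there, so I discounted it.
- **Specimens:** those visible look upright in their nests.
- **Robot:** the wrist force was near zero and the hand was well clear.

**One disagreement:** in both fixed views the copper measured about 3.6 to 4.5 mm from the place I computed for the optical axis, and the limit is 4 mm. That gap is mostly radial, as if the specimen sat 75 mm out instead of 72 mm, so I put it down to my roughly 2 mm estimate of the table centre and the camera calibration. I could not confirm it independently.

I did not measure the bench objects after the move. The arm's path stayed clear of them.

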